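# Draw the drawplate out from under the bench block

### The job

Without touching or toppling the stack, draw the steel drawplate straight out from under the bench block, through the arch of the wooden bench stop, so that the block settles down flat on the worktop behind the stop with the cup of burs still standing on it. Then lay the drawplate flat inside the shallow wooden tray and let go. Leave the powder jar, tape roll and ring clamp alone.

Things in the scene. Friction and masses are not known exactly. Their poses are not given: they have to be found in the camera images.
- drawplate: flat steel bar with rows of small dark holes, 130 (its x) x 34 (y) x 8 (z) mm, 0.25 kg; origin at the centre of its underside. It lies on the worktop through the bench stop's arch: its +x end is under the bench block, and its -x end sticks out freely about 52 to 66 mm in front of the stop, where it can be gripped across its width. It is plain sliding, not fastened; the block's weight drags on it (a few N).
- drawplate_tail (a point): middle of the drawplate's hidden +x end face, 4 mm above its underside
- bench_stop: low hardwood arch fixed to the worktop, 14 (x) x 84 (y) x 24 (z) mm; origin on the worktop at the centre of the arch. Opening below the bar: 44 mm wide (y), 13 mm high. The stack stands against its +x face, so the stop holds the block back; the plate is drawn out towards the stop's own -x. It stands in a different place and at a different yaw every time, left or right of the tray.
- bench_block: plain square steel block 60 x 60 x 16 mm, 0.42 kg, lying across the drawplate with its front face 2 to 4 mm behind the bench stop's +x face; origin at the centre of its underside (8 mm above the worktop at the start, on the worktop when the plate is out; it tips a little, at most about 8 degrees, as the plate leaves)
- bur_cup: small paper cup with burs standing in it, 34 mm wide, 49 mm high, loose in the middle of the bench block; origin at the centre of its underside
- tool_tray: shallow wooden tray fixed to the worktop, outside 160 (x) x 110 (y) x 12 mm high; inside 148 x 98 mm, floor 5 mm above the worktop; origin under its centre at worktop height. (Two solid rods run fore and aft overhead, 0.46 m above the worktop at y = 0.36 to 0.41: keep the arm clear of them.)
- jar: powder jar with brass-coloured lid, 45 mm across, 53 mm high, bystander at the back; origin at the centre of its underside
- tape: roll of tape lying flat, 48 mm across, 12 mm high, bystander; origin at the centre of its underside
- clamp: wooden ring clamp 135 x 30 x 21 mm lying on the left beside the work, lengthwise away from the robot, bystander; origin at the centre of its underside
Not all that is in view belongs to the job. Of the things like the bur_cup, leave any that is pink or red; of the rest the smaller one is meant.

How it is judged:
On the way:
1. the drawplate is fully out in front of the bench stop, the block is flat on the worktop with the cup standing on it (x of drawplate_tail in the frame of bench_stop below -0.005 m and angle between bench_block's own z axis and vertical below 0.05 rad and height (world z) of bench_block below 0.003 m and distance of bench_block from where it was at the start of the episode below 0.03 m and angle between bur_cup's own z axis and vertical below 0.08 rad and height (world z) of bur_cup above 0.013 m and horizontal distance between bur_cup and bench_block below 0.025 m), for 0.2 s.
At the end, for the whole second after the job is handed in: the drawplate lies flat on the tray floor (underside within 2.5 mm of it, tilt under 0.03 rad), released and at rest; the bench block lies flat on the worktop within 30 mm of where it started; the cup stands upright on it, within 25 mm of its centre (x of drawplate in the frame of tool_tray between -0.03 and 0.03 m and y of drawplate in the frame of tool_tray between -0.045 and 0.045 m and height (world z) of drawplate between 0.003 and 0.0075 m and angle between drawplate's own z axis and vertical below 0.03 rad and linear speed of each of drawplate, bur_cup below 0.02 m/s and angle between bench_block's own z axis and vertical below 0.05 rad and height (world z) of bench_block below 0.003 m and distance of bench_block from where it was at the start of the episode below 0.03 m and angle between bur_cup's own z axis and vertical below 0.08 rad and height (world z) of bur_cup above 0.013 m and horizontal distance between bur_cup and bench_block below 0.025 m); the robot touches nothing.
It fails at once if the cup of burs is toppled or falls off the block (angle between bur_cup's own z axis and vertical above 0.4 rad or height (world z) of bur_cup below 0.008 m).
It fails at once if the bench block is tipped far over (angle between bench_block's own z axis and vertical above 0.3 rad).
It fails at once if the robot touches the block or the cup (contact force between any of the fingers, the arm and bench_block above 1 N or contact force between any of the fingers, the arm and bur_cup above 1 N).
It fails at once if the jar, tape roll or ring clamp is moved by more than 15 mm (distance of any of jar, tape, clamp from where it was at the start of the episode above 0.015 m).
It also fails if it takes over 50 s, if anything falls off the work surface, if the arm or the gripper's body presses on something with over 40 N, if the wrist force passes 120 N, or if a joint passes its speed limit or range.

### The arm

A 6-joint arm with a two-finger parallel gripper is mounted at the origin on a cart in front of the work surface, level with it; the furniture and walls round the work are solid. World frame = base frame: x ahead of the robot, y to its left, z up, the work surface at z = 0. Lengths are in m, angles in rad, forces in N, time in s.
With the tool pointing down it reaches from about 0.4 to 0.825 m from the base axis. Payload 7 kg.
Tool frame: the origin (TCP) lies at the very end of the fingers, on their centre line; the grasp point (between the pads) lies 19 mm behind it (env.grip_depth is the distance from the TCP to the grasp point, in m); x points along the fingers, z is the direction in which the jaws open and shut, and the axes are right-handed (so a half turn about x gives the same grasp; the last joint's range is limited). The gripper opens to 88 mm and grips with 3 to 60 N. Pads are 19 mm wide; open, the fingers measure 130 mm over their backs; the gripper's body (78 mm by 193 mm) begins 47 mm behind the grasp point.
Start: joints at [-0.924, 0.359, 0.012, 0, -1.224, -0.288], TCP at [0.237, -0.632, 0.227] pointing down, gripper open.
Joint ranges: [-3.07, 3.07], [-1.43, 2.12], [-1.02, 1.25], [-3.03, 1.67], [-3.05, -0], [-3.03, 3.03]. Speed limits (rad/s): [2.39, 2.39, 3.01, 3.14, 3.14, 3.14].

### API

Orientations are given as a 3x3 rotation matrix whose columns are the frame's x, y, z axes.
In Python, from bench import env gives the robot as it stands. The module is installed in compiled form; this text tells all that it offers.
- The arm moves only by the tool play_rows, never from a script. Its argument "motion" is a list of rows, each an object with "hand": the closure in counts, from 0 (fully open) to 255 (shut); "dp": the shift along the world's x, y, z in mm, a list of three; "twist": the turn, a rotation vector about the world's x, y, z in rad, a list of three. In form: [{"hand": hand, "dp": [dx, dy, dz], "twist": [ax, ay, az]}, ...]. A call has exactly 8 rows; each row shifts and turns the pose as measured when the row begins; what a row does not reach is not made up. A row lasts 1/10 s, in which the tool goes at most 50 mm and 8.59 degrees, less where a joint would pass 70% of its speed; a pose out of reach is approached as far as the arm can. A call is refused whole if a number of a shift passes 50 or a number of a turn 0.15, either way. A call with a gripper value outside its range is refused whole. The fingers move at their own pace and stop on an object; "force" is the grip in N (left out, the last holds). Time passes only in rows, so rows that do not move let the fingers close, or fill a call up. It gives the time, the measured TCP pose, the force and the opening at its end, in the units of the state.
- env.get_state(): the state, without advancing time (a new reading comes with each control period).
- env.grab_frame(name): name is "side" or "top"; returns a dict with "color" (420x560x3 uint8, blue, green, red), "z_map" (420x560 float32, m along the optical axis (not along the pixel's ray), 0 where there is no reading), "fx", "fy", "cx", "cy" (pixels), "rvec" (rotation vector, rad) and "tvec" (3), from world to camera coordinates, as OpenCV has them. Camera axes: x right, y down, z forward; pixel columns grow to the right and rows downward; lengths in m; the calibration is good to about 2 mm. A picture is of the moment at which its call begins.
- env.close_job(): hands the job in, once; it reports no verdict.
Trained networks look in a picture, given as the dict that the camera call returned (one of the last four; its "shot" number tells which), for a name from the list of things; names that differ only in an ending like _2 or _b are one class to them, and where a whole thing is asked for, a point or a joint stands for the part that bears it (a point fixed in the world has none). Each returns a list of dicts, best first, with "p" (0 to 1); they miss things now and then, are a little off and sometimes report something else, mostly with a low value. They report only what shows in the picture. A call takes as long as a camera call. They do not tell look-alikes from the thing itself.
- env.spot_in(thing, picture): "at" ([column, row] in pixels, amid what is visible of it).
- env.landmark_of(thing, picture): "at" ([column, row] in pixels: a listed point, or the origin of a listed thing).
The state is a dict: "time_s": time; "joint_pos": joint angles; "joint_velocities": joint speeds; "effort": joint torques, N m; "tool_pos": TCP position; "orientation": TCP orientation; "wrist_force": force on the tool from outside, world axes, zero at the start; "wrist_torque": the same for the moment, N m; "gripper_width": finger opening in m.
Only numpy, scipy, OpenCV 4.12 (cv2) and the standard library are available. Lean on these libraries where they do the work, as an engineer would, in place of code of your own. Each camera call takes 0.05 s, during which the arm holds its last target. There are 200 camera calls.

## Working session

There is one attempt and no reset: what is moved stays moved. The work goes in short steps, Python scripts to look and compute and a tool call to move; the robot and the scene stay as the last step left them, time stands still between calls to the robot, and variables do not carry over. Pictures are saved under pics/ and viewed, about 8 in all and at most 12, crops included, and the job is handed in when it is done.

Besides the shell and the picture viewer there is one more tool, called by a JSON object that holds its "method" and its "body", one argument or row to a line. play_rows: Moves the arm, as the interface text tells. Its arguments: {"type":"object","properties":{"motion":{"type":"array"},"force":{"type":"number"}},"required":["motion"]}

```bash
mkdir -p pics; cat > h.py <<'E'
import numpy as np, cv2
from bench import env
def w2p(f,P):
    P=np.atleast_2d(np.array(P,float)); K=np.array([[f['fx'],0,f['cx']],[0,f['fy'],f['cy']],[0,0,1]])
    return cv2.projectPoints(P,np.array(f['rvec'],float),np.array(f['tvec'],float),K,None)[0][:,0]
def p2w(f,u,v,z=None):
    """pixel to world: on plane z, or by depth"""
    R=cv2.Rodrigues(np.array(f['rvec'],float))[0]; t=np.array(f['tvec'],float).ravel()
    d=np.array([(u-f['cx'])/f['fx'],(v-f['cy'])/f['fy'],1.])
    if z is None: return R.T@(d*f['z_map'][int(round(v)),int(round(u))]-t)
    o=-R.T@t; r=R.T@d
    return o+r*(z-o[2])/r[2]
def cloud(f):
    R=cv2.Rodrigues(np.array(f['rvec'],float))[0]; t=np.array(f['tvec'],float).ravel()
    v,u=np.indices(f['z_map'].shape); z=f['z_map']
    return (np.stack([(u-f['cx'])/f['fx']*z,(v-f['cy'])/f['fy']*z,z],-1)-t)@R
E
python3 - <<'E'
from h import *
s=env.get_state(); print({k:np.round(v,3).tolist() for k,v in s.items()}, env.grip_depth)
for n in ("side","top"):
    f=env.grab_frame(n); cv2.imwrite(f'pics/{n}0.png',f['color'])
    np.savez(f'{n}0.npz',**f)
    R=cv2.Rodrigues(np.array(f['rvec'],float))[0]; print(n,'cam',-R.T@np.array(f['tvec'],float).ravel())
    for th in ("drawplate","drawplate_tail","bench_stop","bench_block","bur_cup","tool_tray","jar","tape","clamp"):
        for m in ("spot_in","landmark_of"):
            for r in getattr(env,m)(th,f)[:3]:
                u,v=r['at']; print(n,th,m,np.round(r['at'],1),round(r['p'],2),'z0:',np.round(p2w(f,u,v,0),3)[:2],'depth',np.round(p2w(f,u,v),3) if 0<=u<559 and 0<=v<419 else '')
E
```

```text
{'time_s': 0.0, 'joint_pos': [-0.924, 0.359, 0.011, -0.0, -1.224, -0.288], 'joint_velocities': [-0.001, 0.0, 0.001, 0.001, 0.0, -0.0], 'effort': [0.002, -58.271, 29.307, 6.997, 0.007, -0.0], 'tool_pos': [0.237, -0.632, 0.226], 'orientation': [[-0.001, -0.936, -0.351], [0.002, -0.351, 0.936], [-1.0, 0.0, 0.002]], 'wrist_force': [-0.124, -0.085, -0.199], 'wrist_torque': [0.01, 0.028, -0.0], 'gripper_width': 0.088} 0.0188
side cam [ 0.50365789 -0.73760344  0.58202735]
side drawplate spot_in [255.3 301.2] 0.96 z0: [ 0.512 -0.154] depth [ 0.512 -0.161  0.007]
side drawplate landmark_of [272.7 299.4] 0.81 z0: [ 0.542 -0.152] depth [ 0.54  -0.175  0.023]
side drawplate_tail spot_in [255.8 300.9] 0.95 z0: [ 0.513 -0.153] depth [ 0.513 -0.163  0.01 ]
side drawplate_tail spot_in [283.  186.6] 0.68 z0: [0.589 0.206] depth [0.588 0.193 0.008]
side bench_stop spot_in [272.6 297. ] 0.66 z0: [ 0.542 -0.146] depth [ 0.54  -0.172  0.025]
side bench_stop landmark_of [271.8 299.5] 0.72 z0: [ 0.54  -0.152] depth [ 0.539 -0.177  0.025]
side bench_stop landmark_of [303.3 282.2] 0.68 z0: [ 0.598 -0.114] de
[... 2896 characters left out ...]
] depth [0.559 0.049 0.004]
top tool_tray landmark_of [271.7 220.2] 0.68 z0: [0.558 0.052] depth [0.558 0.052 0.004]
top jar spot_in [329.5 137.8] 0.6 z0: [ 0.709 -0.046] depth [ 0.695 -0.041  0.053]
top jar landmark_of [329.1 143.5] 0.67 z0: [ 0.698 -0.046] depth [ 0.686 -0.041  0.052]
top tape spot_in [192.1 200.6] 0.88 z0: [0.589 0.193] depth [0.589 0.193 0.002]
top tape landmark_of [198.9 202.4] 0.9 z0: [0.586 0.181] depth [ 0.586  0.181 -0.001]
top clamp spot_in [159.8 266.1] 0.67 z0: [0.473 0.244] depth [0.473 0.242 0.011]
top clamp spot_in [276.9 219.2] 0.19 z0: [0.56  0.043] depth [0.56  0.043 0.004]
top clamp landmark_of [160.6 264.7] 0.74 z0: [0.475 0.243] depth [0.475 0.238 0.02 ]
```

View pics/top0.png

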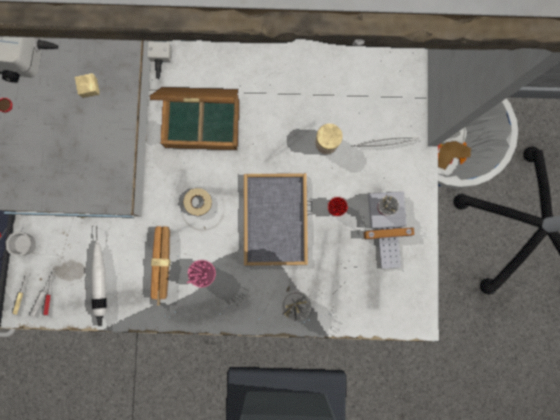

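```bash
python3 - <<'E'
import cv2
a=cv2.imread('pics/side0.png')[230:340,200:370]; cv2.imwrite('pics/sc.png',cv2.resize(a,None,fx=4.5,fy=4.5,interpolation=cv2.INTER_CUBIC))
a=cv2.imread('pics/top0.png')[170:290,320:440]; cv2.imwrite('pics/tc.png',cv2.resize(a,None,fx=5,fy=5,interpolation=cv2.INTER_CUBIC))
E
```

```text
(no output)
```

View pics/tc.png

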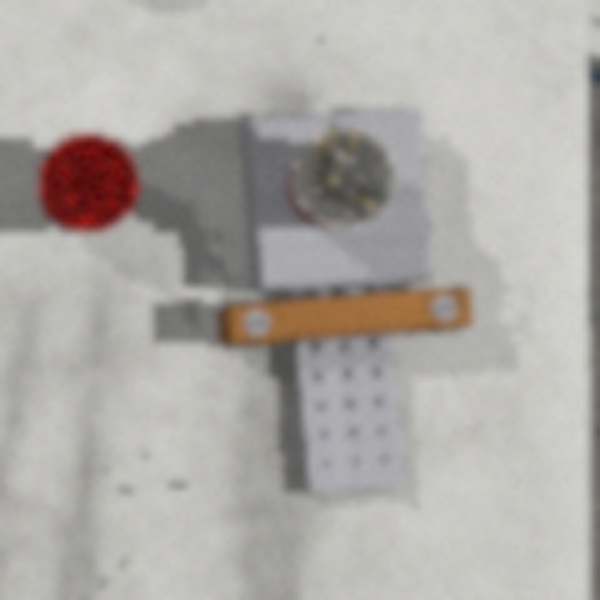

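View pics/sc.png

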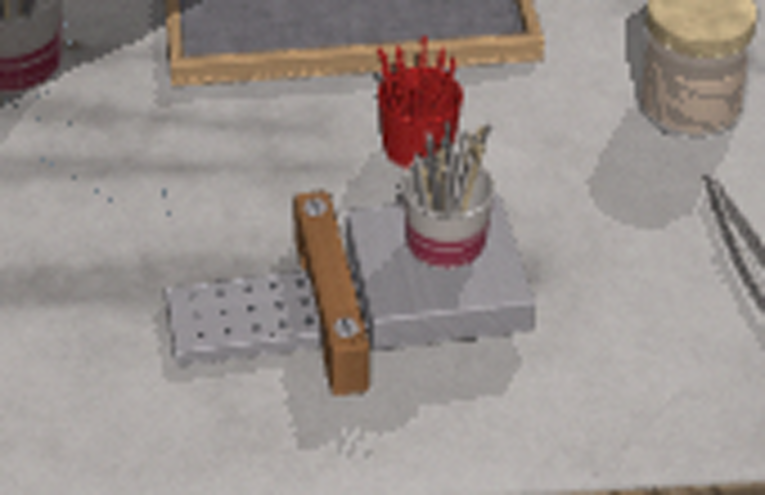

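The stack's cup with grey burs is at top (388,207) and side (302,276). Its look-alikes are the red cup at top (338,206) and the pink cup at top (201,273), both to be left alone. The plate runs through the orange stop at (387,235), with its free end at about (392,268).

```bash
python3 - <<'E'
from h import *
f=dict(np.load('top0.npz')); g=lambda u,v,z:p2w(f,320+u/5,170+v/5,z)
fl,fr=g(310,492,.008),g(410,485,.008); sl,sr=g(298,345,.008),g(395,338,.008)
print('front',fl,fr,'atstop',sl,sr,'yaws',[np.degrees(np.arctan2((b-a)[1],(b-a)[0])) for a,b in((fl,sl),(fr,sr))], 'end edge', np.degrees(np.arctan2(*(fl-fr)[1::-1]))-90)
a,b=g(258,321,.024),g(445,306,.024); print('stop ctr',(a+b)/2,'yaw',np.degrees(np.arctan2(*(a-b)[1::-1]))-90, np.linalg.norm(a-b))
C=cloud(f); 
for nm,lo,hi,box in (('plate',.004,.013,(.45,.53,-.2,-.12)),('stop',.02,.03,(.52,.56,-.21,-.1))):
    m=(C[...,2]>lo)&(C[...,2]<hi)&(C[...,0]>box[0])&(C[...,0]<box[1])&(C[...,1]>box[2])&(C[...,1]<box[3])
    P=C[m][:,:2].astype(np.float32)*1000; print(nm,len(P),cv2.minAreaRect(P),P.min(0),P.max(0))
# tray outline
m=(C[...,2]>.008)&(C[...,2]<.018)&(abs(C[...,0]-.559)<.1)&(abs(C[...,1]-.049)<.075)
P=C[m][:,:2].astype(np.float32)*1000; print('tray',cv2.minAreaRect(P))
for p in [(247,177),(305,177),(247,262),(305,263)]: print(p2w(f,*p,.012))
E
```

```text
front [ 0.48013957 -0.13982852  0.008     ] [ 0.48354311 -0.17420071  0.008     ] atstop [ 0.53059482 -0.13527234  0.008     ] [ 0.53400162 -0.16880883  0.008     ] yaws [np.float64(5.1598989844350385), np.float64(6.099344603153933)] end edge 5.654992108599686
stop ctr [ 0.54091243 -0.15027735  0.024     ] yaw 6.262358042130614 0.06396768953260498
plate 557 ((490.6598815917969, -154.64064025878906), (79.13394927978516, 34.751220703125), 4.280256748199463) [ 450.07953 -172.39476] [ 529.7976  -134.61131]
stop 574 ((548.1766357421875, -148.829345703125), (29.792247772216797, 83.78170776367188), 6.1249237060546875) [ 529.1468  -191.50302] [ 559.9904   -107.473206]
tray ((559.7513427734375, 45.81516647338867), (158.7141876220703, 109.62606811523438), 1.8318840265274048)
[0.63175886 0.09762573 0.012     ]
[ 0.63471871 -0.00350721  0.012     ]
[0.4842523  0.09243488 0.012     ]
[ 0.4854614  -0.00701683  0.012     ]
```

{"method": "play_rows", "body": {
  "motion": [
    {"hand":60,"dp":[20,44,0],"twist":[0,0,-0.03]},
    {"hand":60,"dp":[20,44,0],"twist":[0,0,-0.03]},
    {"hand":60,"dp":[20,44,-5],"twist":[0,0,-0.03]},
    {"hand":60,"dp":[20,44,-5],"twist":[0,0,-0.03]},
    {"hand":60,"dp":[20,44,-5],"twist":[0,0,-0.03]},
    {"hand":60,"dp":[20,44,-5],"twist":[0,0,-0.03]},
    {"hand":60,"dp":[20,44,-5],"twist":[0,0,-0.03]},
    {"hand":60,"dp":[20,44,-5],"twist":[0,0,-0.03]}
  ],
  "force": 40
}}

```text
time_s: 2.7
tool_pos: [0.3976, -0.2737, 0.195]
orientation: [[0.002, -0.995, -0.101], [-0.001, -0.101, 0.995], [-1.0, -0.002, -0.002]]
wrist_force: [1.0, 0.0, 0.1]
gripper_width: 0.0667
```

{"method": "play_rows", "body": {
  "motion": [
    {"hand":80,"dp":[21,24,-15],"twist":[0,0,0]},
    {"hand":80,"dp":[21,24,-15],"twist":[0,0,0]},
    {"hand":80,"dp":[21,24,-15],"twist":[0,0,0]},
    {"hand":80,"dp":[21,24,-15],"twist":[0,0,0]},
    {"hand":80,"dp":[15,17,-15],"twist":[0,0,0]},
    {"hand":80,"dp":[6,6,-15],"twist":[0,0,0]},
    {"hand":80,"dp":[0,0,-15],"twist":[0,0,0]},
    {"hand":80,"dp":[0,0,-10],"twist":[0,0,0]}
  ]
}}

```text
time_s: 3.5
tool_pos: [0.5113, -0.1429, 0.08]
orientation: [[0.013, -0.994, -0.109], [-0.003, -0.109, 0.994], [-1.0, -0.013, -0.004]]
wrist_force: [0.9, 0.4, 0.0]
gripper_width: 0.06
```

```bash
python3 - <<'E'
from h import *
s=env.get_state(); print(s['tool_pos'],s['orientation'],s['gripper_width'],s['time_s'])
f=env.grab_frame("side"); a=f['color'][200:350,170:370].copy()
a=cv2.resize(a,None,fx=4,fy=4,interpolation=cv2.INTER_CUBIC); cv2.imwrite('pics/s1.png',a)
t=s['tool_pos']; print(w2p(f,[t,[t[0],t[1],.008]]))
E
```

```text
[ 0.51130446 -0.14286565  0.07998392] [[ 0.01318134 -0.99392338 -0.10928206]
 [-0.00250096 -0.10932398  0.99400302]
 [-0.99990999 -0.01282898 -0.0039268 ]] 0.05995700618573792 3.5
[[253.19318373 260.01096005]
 [254.25930774 293.04058193]]
```

View pics/s1.png

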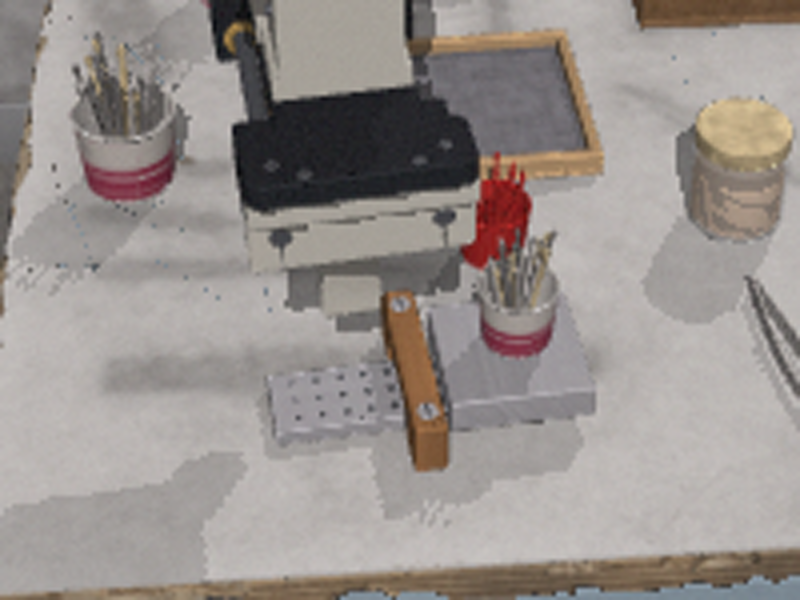

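{"method": "play_rows", "body": {
  "motion": [
    {"hand":80,"dp":[-5,-6,0],"twist":[0.002,0.013,0]},
    {"hand":80,"dp":[-4,-6,0],"twist":[0,0,0.005]},
    {"hand":80,"dp":[0,0,-10],"twist":[0,0,0]},
    {"hand":80,"dp":[0,0,-15],"twist":[0,0,0]},
    {"hand":80,"dp":[0,0,-10],"twist":[0,0,0]},
    {"hand":80,"dp":[0,0,-5],"twist":[0,0,0]},
    {"hand":80,"dp":[0,0,0],"twist":[0,0,0]},
    {"hand":80,"dp":[0,0,0],"twist":[0,0,0]}
  ]
}}

```text
time_s: 4.35
tool_pos: [0.5013, -0.1583, 0.039]
orientation: [[0.002, -0.994, -0.111], [-0.0, -0.111, 0.994], [-1.0, -0.002, -0.001]]
wrist_force: [0.4, -0.6, 0.1]
gripper_width: 0.0601
```

{"method": "play_rows", "body": {
  "motion": [
    {"hand":80,"dp":[0,3,-10],"twist":[0,0,0]},
    {"hand":80,"dp":[0,0,-10],"twist":[0,0,0]},
    {"hand":80,"dp":[0,0,-8],"twist":[0,0,0]},
    {"hand":80,"dp":[0,0,-4],"twist":[0,0,0]},
    {"hand":80,"dp":[0,0,-2],"twist":[0,0,0]},
    {"hand":80,"dp":[0,0,0],"twist":[0,0,0]},
    {"hand":80,"dp":[0,0,0],"twist":[0,0,0]},
    {"hand":80,"dp":[0,0,0],"twist":[0,0,0]}
  ]
}}

```text
time_s: 5.15
tool_pos: [0.5019, -0.1547, 0.0026]
orientation: [[0.003, -0.994, -0.112], [-0.001, -0.112, 0.994], [-1.0, -0.003, -0.001]]
wrist_force: [0.0, -0.2, -0.4]
gripper_width: 0.0602
```

```bash
python3 - <<'E'
from h import *
s=env.get_state(); t=s['tool_pos']; print(t,s['wrist_force'])
f=env.grab_frame("side"); a=cv2.resize(f['color'][230:340,200:340],None,fx=5,fy=5,interpolation=cv2.INTER_CUBIC); cv2.imwrite('pics/s2.png',a)
E
```

```text
[ 0.50191439 -0.15473595  0.00255522] [ 0.00846592 -0.17335926 -0.42583565]
```

View pics/s2.png

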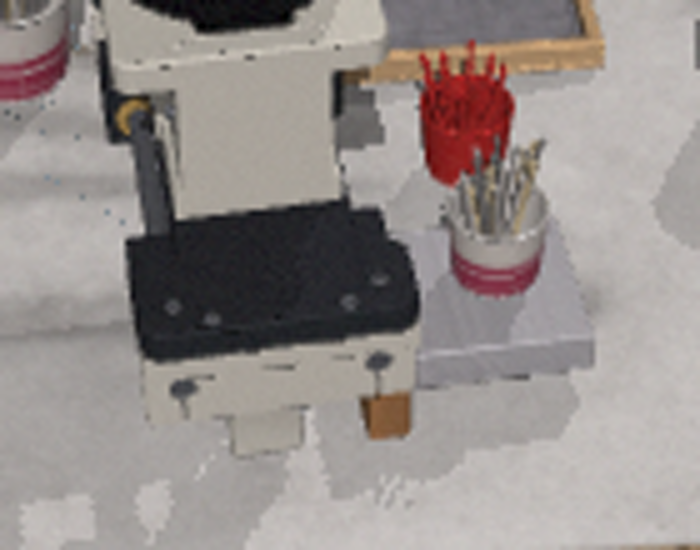

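The gripper straddles the plate with its near finger at crop (265,430), clear of the stop at (388,415). Closing.

{"method": "play_rows", "body": {
  "motion": [
    {"hand":130,"dp":[0,0,0],"twist":[0,0,0]},
    {"hand":160,"dp":[0,0,0],"twist":[0,0,0]},
    {"hand":200,"dp":[0,0,0],"twist":[0,0,0]},
    {"hand":255,"dp":[0,0,0],"twist":[0,0,0]},
    {"hand":255,"dp":[0,0,0],"twist":[0,0,0]},
    {"hand":255,"dp":[0,0,0],"twist":[0,0,0]},
    {"hand":255,"dp":[-3,-0.3,0],"twist":[0,0,0]},
    {"hand":255,"dp":[-3,-0.3,0],"twist":[0,0,0]}
  ],
  "force": 40
}}

```text
time_s: 6.0
tool_pos: [0.499, -0.1551, 0.0038]
orientation: [[0.009, -0.994, -0.112], [-0.0, -0.113, 0.994], [-1.0, -0.009, -0.001]]
wrist_force: [6.7, 0.4, -4.2]
gripper_width: 0.0332
```

{"method": "play_rows", "body": {
  "motion": [
    {"hand":255,"dp":[-7,-0.8,-0.5],"twist":[0,0,0]},
    {"hand":255,"dp":[-7,-0.8,-0.5],"twist":[0,0.003,0]},
    {"hand":255,"dp":[-7,-0.8,0],"twist":[0,0.003,0]},
    {"hand":255,"dp":[-7,-0.8,0],"twist":[0,0,0]},
    {"hand":255,"dp":[-7,-0.8,0],"twist":[0,0,0]},
    {"hand":255,"dp":[-7,-0.8,0],"twist":[0,0,0]},
    {"hand":255,"dp":[-7,-0.8,0],"twist":[0,0,0]},
    {"hand":255,"dp":[-7,-0.8,0],"twist":[0,0,0]}
  ]
}}

```text
time_s: 6.8
tool_pos: [0.4614, -0.1596, 0.0075]
orientation: [[0.04, -0.992, -0.12], [0.0, -0.12, 0.993], [-0.999, -0.04, -0.005]]
wrist_force: [7.2, 0.7, -6.2]
gripper_width: 0.0331
```

```bash
python3 - <<'E'
from h import *
f=env.grab_frame("side"); a=cv2.resize(f['color'][230:340,180:350],None,fx=4.5,fy=4.5,interpolation=cv2.INTER_CUBIC); cv2.imwrite('pics/s3.png',a)
E
```

```text
(no output)
```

View pics/s3.png

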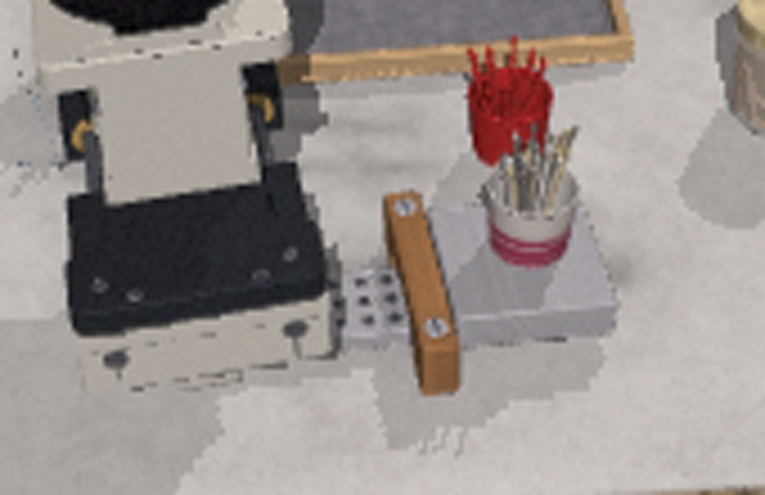

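{"method": "play_rows", "body": {
  "motion": [
    {"hand":255,"dp":[-3,-0.3,-2],"twist":[0,0.02,0]},
    {"hand":255,"dp":[-6,-0.7,-2],"twist":[0,0.02,0]},
    {"hand":255,"dp":[-6,-0.7,-1],"twist":[0,0.01,0]},
    {"hand":255,"dp":[-6,-0.7,-0.5],"twist":[0,0.005,0]},
    {"hand":255,"dp":[-6,-0.7,-0.5],"twist":[0,0.005,0]},
    {"hand":255,"dp":[-6,-0.7,-0.5],"twist":[0,0.005,0]},
    {"hand":255,"dp":[-6,-0.7,-0.5],"twist":[0,0.005,0]},
    {"hand":255,"dp":[-6,-0.7,-0.5],"twist":[0,0.005,0]}
  ]
}}

```text
time_s: 7.65
tool_pos: [0.4215, -0.1647, 0.0034]
orientation: [[-0.021, -0.992, -0.124], [-0.0, -0.124, 0.992], [-1.0, 0.021, 0.002]]
wrist_force: [4.2, 1.0, 2.2]
gripper_width: 0.0331
```

{"method": "play_rows", "body": {
  "motion": [
    {"hand":255,"dp":[-6,-0.7,0],"twist":[0,-0.02,0]},
    {"hand":255,"dp":[-6,-0.7,0],"twist":[0,0,0]},
    {"hand":255,"dp":[0,0,0],"twist":[0,0,0]},
    {"hand":255,"dp":[0,0,0],"twist":[0,0,0]},
    {"hand":255,"dp":[0,0,0],"twist":[0,0,0]},
    {"hand":255,"dp":[0,0,0],"twist":[0,0,0]},
    {"hand":255,"dp":[0,0,0],"twist":[0,0,0]},
    {"hand":255,"dp":[0,0,0],"twist":[0,0,0]}
  ]
}}

```text
time_s: 8.45
tool_pos: [0.4065, -0.1664, 0.0034]
orientation: [[-0.005, -0.992, -0.123], [-0.0, -0.123, 0.992], [-1.0, 0.005, 0.0]]
wrist_force: [1.1, -0.2, 4.1]
gripper_width: 0.0332
```

```bash
python3 - <<'E'
from h import *
f=env.grab_frame("side"); a=cv2.resize(f['color'][230:340,180:350],None,fx=4.5,fy=4.5,interpolation=cv2.INTER_CUBIC); cv2.imwrite('pics/s4.png',a)
f=env.grab_frame("top")
R=cv2.resize(f['color'][170:320,340:440],None,fx=4,fy=4,interpolation=cv2.INTER_CUBIC); cv2.imwrite('pics/t4.png',R)
C=cloud(f); C0=cloud(dict(np.load('top0.npz')))
for c in (C0,C): # block top height
    m=(abs(c[...,0]-.585)<.035)&(c[...,1]<-.12)&(c[...,1]>-.19)&(c[...,2]>.01)&(c[...,2]<.03); print(np.median(c[m],0),m.sum())
E
```

```text
[ 0.57334184 -0.14780817  0.02335858] 872
[ 0.57284442 -0.14784814  0.01548476] 834
```

View pics/s4.png

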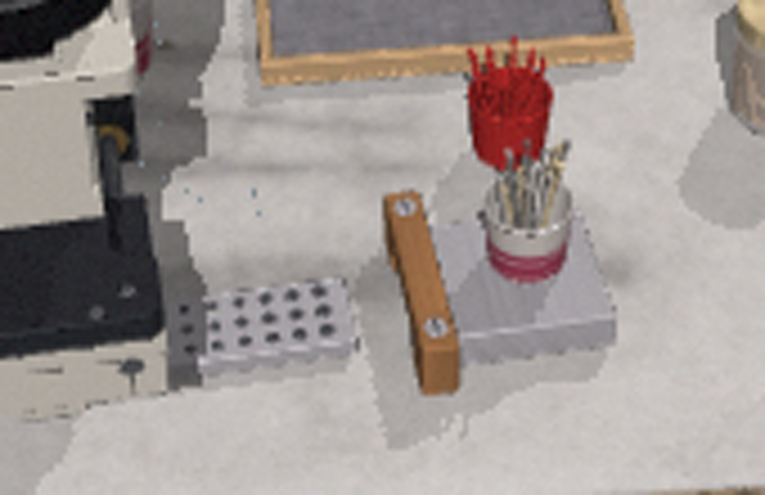

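{"method": "play_rows", "body": {
  "motion": [
    {"hand":80,"dp":[0,0,0],"twist":[0,0,0]},
    {"hand":80,"dp":[0,0,0],"twist":[0,0,0]},
    {"hand":80,"dp":[0,0,0],"twist":[0,0,0]},
    {"hand":80,"dp":[10,1.2,0],"twist":[0,0,0]},
    {"hand":80,"dp":[12,1.5,0],"twist":[0,0,0]},
    {"hand":80,"dp":[12,1.5,0],"twist":[0,0,0]},
    {"hand":80,"dp":[8,0.5,0],"twist":[0,0,0]},
    {"hand":80,"dp":[0,0,0],"twist":[0,0,0]}
  ]
}}

```text
time_s: 9.35
tool_pos: [0.4496, -0.1614, 0.0018]
orientation: [[-0.011, -0.992, -0.122], [-0.0, -0.122, 0.993], [-1.0, 0.011, 0.001]]
wrist_force: [-0.7, -0.5, -0.1]
gripper_width: 0.0604
```

{"method": "play_rows", "body": {
  "motion": [
    {"hand":130,"dp":[0,0,0],"twist":[0,0,0]},
    {"hand":160,"dp":[0,0,0],"twist":[0,0,0]},
    {"hand":200,"dp":[0,0,0],"twist":[0,0,0]},
    {"hand":255,"dp":[0,0,0],"twist":[0,0,0]},
    {"hand":255,"dp":[0,0,0],"twist":[0,0,0]},
    {"hand":255,"dp":[0,0,0],"twist":[0,0,0]},
    {"hand":255,"dp":[0,0,0],"twist":[0,0,0]},
    {"hand":255,"dp":[0,0,0],"twist":[0,0,0]}
  ],
  "force": 45
}}

```text
time_s: 10.15
tool_pos: [0.4483, -0.1614, 0.0013]
orientation: [[-0.013, -0.993, -0.121], [0.0, -0.121, 0.993], [-1.0, 0.012, 0.002]]
wrist_force: [0.2, 0.5, -2.4]
gripper_width: 0.0333
```

{"method": "play_rows", "body": {
  "motion": [
    {"hand":255,"dp":[0,0,8],"twist":[0,-0.013,0]},
    {"hand":255,"dp":[0,0,16],"twist":[0,0,0]},
    {"hand":255,"dp":[0,0,20],"twist":[0,0,0]},
    {"hand":255,"dp":[0,0,25],"twist":[0,0,0]},
    {"hand":255,"dp":[0,10,25],"twist":[0,0,-0.02]},
    {"hand":255,"dp":[0,20,20],"twist":[0,0,-0.02]},
    {"hand":255,"dp":[0,25,0],"twist":[0,0,-0.02]},
    {"hand":255,"dp":[5,25,0],"twist":[0,0,-0.02]}
  ]
}}

```text
time_s: 10.95
tool_pos: [0.4467, -0.0814, 0.121]
orientation: [[-0.002, -0.999, -0.032], [0.002, -0.032, 0.999], [-1.0, 0.002, 0.002]]
wrist_force: [1.1, -0.9, -2.7]
gripper_width: 0.0331
```

{"method": "play_rows", "body": {
  "motion": [
    {"hand":255,"dp":[15,25,0],"twist":[0,0,0]},
    {"hand":255,"dp":[22,25,0],"twist":[0,0,0]},
    {"hand":255,"dp":[22,25,0],"twist":[0,0,0]},
    {"hand":255,"dp":[22,20,0],"twist":[0,0,0]},
    {"hand":255,"dp":[15,10,0],"twist":[0,0,0]},
    {"hand":255,"dp":[5,3,0],"twist":[0,0,0]},
    {"hand":255,"dp":[0,0,0],"twist":[0,0,0]},
    {"hand":255,"dp":[0,0,0],"twist":[0,0,0]}
  ]
}}

```text
time_s: 11.75
tool_pos: [0.5456, 0.0327, 0.1239]
orientation: [[-0.0, -0.999, -0.033], [0.005, -0.033, 0.999], [-1.0, -0.0, 0.005]]
wrist_force: [-0.3, 0.6, -3.0]
gripper_width: 0.0328
```

```bash
python3 - <<'E'
from h import *
s=env.get_state(); print(s['tool_pos'],s['orientation'])
f=env.grab_frame("side"); a=cv2.resize(f['color'][150:320,180:380],None,fx=3.5,fy=3.5,interpolation=cv2.INTER_CUBIC); cv2.imwrite('pics/s5.png',a)
E
```

```text
[0.54564898 0.03268396 0.12390853] [[-1.27872698e-04 -9.99455626e-01 -3.29914288e-02]
 [ 4.70677777e-03 -3.29916651e-02  9.99444544e-01]
 [-9.99988915e-01 -2.74816529e-05  4.70843426e-03]]
```

View pics/s5.png

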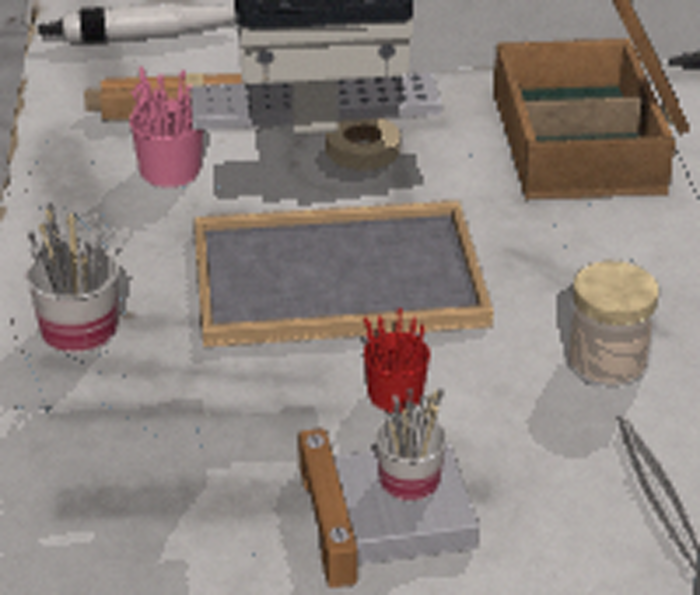

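{"method": "play_rows", "body": {
  "motion": [
    {"hand":255,"dp":[7,7,0],"twist":[0.005,0,0]},
    {"hand":255,"dp":[6,6,-10],"twist":[0,0,0]},
    {"hand":255,"dp":[0,0,-20],"twist":[0,0,0]},
    {"hand":255,"dp":[0,0,-25],"twist":[0,0,0]},
    {"hand":255,"dp":[0,0,-20],"twist":[0,0,0]},
    {"hand":255,"dp":[0,0,-8],"twist":[0,0,0]},
    {"hand":255,"dp":[0,0,-4],"twist":[0,0,0]},
    {"hand":255,"dp":[0,0,0],"twist":[0,0,0]}
  ]
}}

```text
time_s: 12.6
tool_pos: [0.5601, 0.0461, 0.0331]
orientation: [[0.003, -1.0, -0.03], [0.011, -0.03, 0.999], [-1.0, -0.003, 0.011]]
wrist_force: [0.3, 0.4, -2.3]
gripper_width: 0.0332
```

{"method": "play_rows", "body": {
  "motion": [
    {"hand":255,"dp":[0,0,-6],"twist":[-0.011,0.003,0]},
    {"hand":255,"dp":[0,0,-8],"twist":[0,0,0]},
    {"hand":255,"dp":[0,0,-6],"twist":[0,0,0]},
    {"hand":255,"dp":[0,0,-3],"twist":[0,0,0]},
    {"hand":255,"dp":[0,0,-1],"twist":[0,0,0]},
    {"hand":255,"dp":[0,0,0],"twist":[0,0,0]},
    {"hand":255,"dp":[0,0,0],"twist":[0,0,0]},
    {"hand":255,"dp":[0,0,0],"twist":[0,0,0]}
  ]
}}

```text
time_s: 13.4
tool_pos: [0.5622, 0.047, 0.0098]
orientation: [[0.004, -1.0, -0.031], [0.001, -0.031, 1.0], [-1.0, -0.004, 0.001]]
wrist_force: [-0.5, 1.0, -2.8]
gripper_width: 0.033
```

{"method": "play_rows", "body": {
  "motion": [
    {"hand":255,"dp":[-1,0,-2],"twist":[0,0.004,0]},
    {"hand":255,"dp":[0,0,-1],"twist":[0,0,0]},
    {"hand":255,"dp":[0,0,-0.5],"twist":[0,0,0]},
    {"hand":255,"dp":[0,0,0],"twist":[0,0,0]},
    {"hand":133,"dp":[0,0,0],"twist":[0,0,0]},
    {"hand":133,"dp":[0,0,0],"twist":[0,0,0]},
    {"hand":133,"dp":[0,0,0],"twist":[0,0,0]},
    {"hand":133,"dp":[0,0,0],"twist":[0,0,0]}
  ]
}}

```text
time_s: 14.2
tool_pos: [0.5627, 0.0474, 0.0076]
orientation: [[0.003, -1.0, -0.031], [0.002, -0.031, 1.0], [-1.0, -0.003, 0.002]]
wrist_force: [-1.2, 0.3, 0.6]
gripper_width: 0.0417
```

Released. Now I'll lift straight up and clear.

{"method": "play_rows", "body": {
  "motion": [
    {"hand":133,"dp":[0,0,5],"twist":[0,0,0]},
    {"hand":133,"dp":[0,0,15],"twist":[0,0,0]},
    {"hand":133,"dp":[0,0,30],"twist":[0,0,0]},
    {"hand":133,"dp":[0,0,40],"twist":[0,0,0]},
    {"hand":133,"dp":[0,0,40],"twist":[0,0,0]},
    {"hand":133,"dp":[-10,0,40],"twist":[0,0,0]},
    {"hand":133,"dp":[-20,0,10],"twist":[0,0,0]},
    {"hand":133,"dp":[-20,0,0],"twist":[0,0,0]}
  ]
}}

```text
time_s: 15.0
tool_pos: [0.5116, 0.0464, 0.1965]
orientation: [[0.003, -1.0, -0.031], [0.001, -0.031, 1.0], [-1.0, -0.003, 0.001]]
wrist_force: [-0.4, 0.8, -0.2]
gripper_width: 0.0416
```

```bash
python3 - <<'E'
from h import *
print(env.get_state()['tool_pos'])
f=env.grab_frame("side"); a=cv2.resize(f['color'][150:320,180:380],None,fx=3.5,fy=3.5,interpolation=cv2.INTER_CUBIC); cv2.imwrite('pics/s6.png',a)
C=cloud(f); m=(abs(C[...,0]-.56)<.07)&(abs(C[...,1]-.047)<.045)&(C[...,2]>.009)&(C[...,2]<.03)
P=C[m]; print('plate',cv2.minAreaRect(P[:,:2].astype(np.float32)*1000),np.median(P[:,2]))
A=np.c_[P[:,:2]-P[:,:2].mean(0),np.ones(len(P))]; print('plane',np.linalg.lstsq(A,P[:,2],rcond=None)[0])
E
```

```text
[0.51163527 0.04637436 0.19651851]
plate ((559.87451171875, 59.48980712890625), (137.71612548828125, 67.70661163330078), 1.474846363067627) 0.012816960611196393
plane [ 0.00446146 -0.00373621  0.0127175 ]
```

View pics/s6.png

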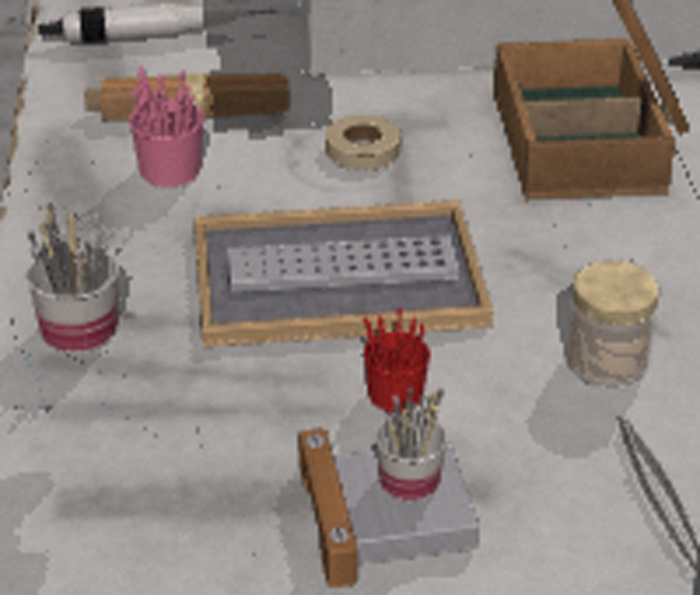

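The plate lies flat in the tray at crop (345,262), and the cup stands on the flat block at (410,460). I'll let the arm rest briefly, then hand in.

{"method": "play_rows", "body": {
  "motion": [
    {"hand":133,"dp":[0,0,0],"twist":[0,0,0]},
    {"hand":133,"dp":[0,0,0],"twist":[0,0,0]},
    {"hand":133,"dp":[0,0,0],"twist":[0,0,0]},
    {"hand":133,"dp":[0,0,0],"twist":[0,0,0]},
    {"hand":133,"dp":[0,0,0],"twist":[0,0,0]},
    {"hand":133,"dp":[0,0,0],"twist":[0,0,0]},
    {"hand":133,"dp":[0,0,0],"twist":[0,0,0]},
    {"hand":133,"dp":[0,0,0],"twist":[0,0,0]}
  ]
}}

```text
time_s: 15.85
tool_pos: [0.5095, 0.0459, 0.1964]
orientation: [[0.002, -1.0, -0.031], [0.001, -0.031, 1.0], [-1.0, -0.002, 0.001]]
wrist_force: [-0.1, 0.4, 0.2]
gripper_width: 0.042
```

```bash
python3 -c "
from bench import env
print(env.close_job())"
```

```text
the job is handed in; nothing more can be done
None
```

I drew the drawplate straight out through the stop's arch, gripped it again at its middle, laid it in the tray and let go. I then handed the job in at about 16 s; no verdict is reported.

- **Block and cup:** after the draw, the block's top read about 15.5 mm above the worktop (it is 16 mm thick), so it lies flat. Its depth patch shifted by less than 1 mm, and the cup stands upright on it in the last picture.
- **Drawplate:** its top reads 12.8 mm above the worktop, against 13 mm expected on the tray floor, with a tilt of about 0.006 rad. The automatic outline fit of its position failed because it picked up the tray rim as well. Its place near the middle of the tray therefore rests on the picture and the release pose, about 3 mm from the tray centre.
- **During the draw:** the tool drifted up by about 5 mm and tilted by 0.04 rad partway through the pull, and I corrected both before the plate came out.
- **Bystanders:** the jar, tape roll and ring clamp look undisturbed in the last picture; I did not measure them again.

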